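Swing the pipe cradle home and wedge it tight

ROBOT

A 6-joint arm with a two-finger parallel gripper is mounted at the origin on the work surface. World frame = base frame: x ahead of the robot, y to its left, z up, the work surface at z = 0. Lengths are in m, angles in rad, forces in N, time in s.
With the tool pointing down it reaches from about 0.325 to 0.85 m from the base axis. Payload 15.5 kg.
Tool frame: the origin (TCP) lies midway between the tips of the shut fingers; the grasp point (between the pads) lies 19 mm behind it (bot.grip_point_offset is the distance from the TCP to the grasp point, in m); z points along the fingers, y is the line along which they close (so a half turn about z gives the same grasp; the last joint's range is limited). The gripper opens to 91 mm and grips with 3 to 60 N. Pads are 32 mm wide; open, the fingers measure 118 mm over their backs; the gripper's body (76 mm by 178 mm) begins 60 mm behind the grasp point.
Start: joints at [-1.319, 0.494, 1.345, -0, 1.302, -0.096], TCP at [0.213, -0.588, 0.214] pointing down, gripper open.
Joint ranges: [-2.91, 2.91], [-0.82, 2.16], [0.22, 2.67], [-1.22, 4.37], [0.12, 2.79], [-3.08, 3.08]. Speed limits (rad/s): [1.89, 1.89, 2.57, 3.01, 3.01, 3.01].

INTERFACE

Orientations are given as a unit quaternion [x, y, z, w].
In Python, from bench import read_state, viewer, order, bot gives the robot as it stands.
- The arm moves only by the shell command python3 -m pendant 'ROWS' [FORCE]. ROWS is JSON, a list of rows, each an object with "fingers": the closure, from -1 (fully open) to 1 (shut); "travel": the shift along the world's x, y, z in cm, a list of three; "rotation": the turn, a rotation vector about the world's x, y, z in degrees, a list of three. A call has 1 to 8 rows; each row is the pose to reach, as a shift and turn from the pose commanded when the call began; what a row does not reach only later rows make up. A row lasts 1/8 s, in which the tool goes at most 62.5 mm and 10.7 degrees, less where a joint would pass 70% of its speed; a pose out of reach is approached as far as the arm can. A call with a gripper value outside its range is refused whole. The fingers move at their own pace and stop on an object; FORCE is the grip in N (left out, the last holds). Time passes only in rows, so rows that repeat a pose let the fingers close. It gives the time, the measured TCP pose, the force, the opening and the grip force at its end, in the units of the state.
- read_state(): the state, without advancing time (a new reading comes with each control period).
- viewer.get_image(name): name is "side" or "top"; returns a dict with "frame" (384x512x3 uint8, red, green, blue), "range_z" (384x512 float32, m along the optical axis (not along the pixel's ray), 0 where there is no reading), "fx", "fy", "cx", "cy" (pixels), "R" (3x3) and "t" (3): a world point X has camera coordinates R X + t. Camera axes: x right, y down, z forward; pixel columns grow to the right and rows downward; lengths in m; the calibration is good to about 2 mm. A picture is of the moment at which its call begins.
- order.sign_off(): hands the job in; it is judged then, once.
The state is a dict: "t": time; "q": joint angles; "qd": joint speeds; "effort": joint torques, N m; "ee_pos": TCP position; "tool_rot": TCP orientation; "contact_force": force on the tool from outside, world axes, zero at the start; "moment": the same for the moment, N m; "gripper_width": finger opening in m; "finger_force": force on a finger pad.
Only numpy, scipy, OpenCV 4.12 (cv2) and the standard library are available. Lean on these libraries where they do the work, as an engineer would, in place of code of your own. Each camera call takes 0.05 s, during which the arm holds its last target. There are 200 camera calls.

TASK

On the organ-pipe jig, push the wooden cradle plate near its free corner so that it swings round its pivot pin until it bears on the stop screw, and keep it pressed there firmly but gently for half a second. Then slowly push the wooden wedge in behind the plate until it is snug, so that the wedge alone keeps the plate tight on the stop, and let go. Do not ram the stop or overdrive the wedge, and leave the things around the jig alone.

Things in the scene. Friction and masses are not known exactly. Their poses are not given: they have to be found in the camera images.
- board: Fixed plywood base board of the jig, 320 (x) x 480 (y) x 20 mm, origin at the centre of its underside on the bench; plate and wedge slide on its top, 20 mm above the bench. The wedge's wooden guide bridge stands on it at board (-50, 85) mm, 60 (x) x 22 (y) mm, top 48 mm above the bench.
- pivot (a point): Steel pivot pin fixed in the board at board (0, -160) mm, 12 mm thick; this point is on its axis at the board's top. It passes through the plate's hole with under 1 mm play all round; its head (26 mm wide, top 57 mm above the bench) keeps the plate down.
- stop: Fixed wooden stop block, 26 x 40 x 34 mm, origin under its centre, at board (80, 0) mm on the board's top. A rigid steel set screw points from it to board -x, 12 mm above the board; its 16 mm head, on which the plate comes to rest, lies 31 to 39 mm from the block's centre (not measured: feel for it). Under 4 N on the head is not seated, over 20 N breaks it.
- plate: Loose wooden cradle plate lying on the board, 245 x 90 x 24 mm, about 0.5 kg, two rails 18 mm high on top. Origin on the axis of its pivot hole, underside; own x along its length (-35 to +210 mm), own y across (-45 to +45 mm). Starts swung 0.3 to 0.6 rad counter-clockwise (from above) off home, free end nearer the robot. Home: own x along board +y within 0.03 rad, its -y side on the stop screw.
- plate_push (a point): Point on the plate's robot-side face (own +y face), 185 mm from the pivot, 25 mm from the free corner, 32 mm above the bench. Push here towards own -y, slowly near the end: sliding takes 1 to 4 N; once on the stop raise the level push to 11 to 14 N and hold. Friction takes part of it, more if the tool also drags the plate down (ease that off). It does not spring back.
- wedge_peg (a point): Middle of the upright peg on the wedge, 62 mm above the bench; wooden, 14 mm in diameter, from 40 to 84 mm above the bench. The wedge's nose is 120 mm before it (towards board -y), its tail 20 mm after it. The wedge is 18 mm high, 12 mm wide at the nose, widening towards board +x by 3 mm every 10 mm to 30 mm.
- wedge (a joint): Slide of the wedge in m, 0 = drawn back, at most 0.08; starts at 0 to 0.008. Slides towards board -y with about 3 N of friction and stays put. With the plate home, its taper meets the plate's free robot-side corner at about 0.03 to 0.075. Push slowly (10 to 15 mm/s) until the peg takes 9 to 13 N: it stays tight when let go. Over 18 N between wedge and plate is too much.
- pipe_foot: Bystander: tin cone 115 mm tall, 44 mm wide at the foot, standing on the board beyond the plate. Leave alone.
- glue_jar: Bystander: jar 60 mm wide, 80 mm tall, standing on the board's far side. Leave alone.
- clamp_block: Bystander: dark wooden block 50 x 120 x 40 mm on the bench beside the board, on the pivot's side. Leave alone.

How it is judged:
By the outcome, as a careful person would: the job done as asked, in the order asked, and still so for the second after the job is handed in, with the robot touching nothing.
It also fails if it takes over 67 s, if anything falls off the work surface, if the arm or the gripper's body presses on something with over 40 N, if the wrist force passes 120 N, or if a joint passes its speed limit or range.

## Working session

There is one attempt and no reset: what is moved stays moved. The work goes in short steps, Python scripts to look and compute and a shell command to move; the robot and the scene stay as the last step left them, time stands still between calls to the robot, and variables do not carry over. Pictures are saved under pics/ and viewed, at most 10 in all, crops included, and the job is handed in when it is done.

```bash
mkdir -p pics; ls
python3 - <<'E'
from bench import read_state, viewer
import cv2,numpy as np
print(read_state())
for n in("top","side"):
    d=viewer.get_image(n); np.savez(f"{n}0.npz",**d)
    cv2.imwrite(f"pics/{n}0.png",cv2.cvtColor(d["frame"],cv2.COLOR_RGB2BGR))
    print(n,d["fx"],d["cx"],d["cy"],d["R"],d["t"])
E
```

```text
pics
{'t': 0.0, 'q': array([-1.31849412e+00,  4.94199033e-01,  1.34613417e+00, -3.38704146e-05,
        1.30246190e+00, -9.55000308e-02]), 'qd': array([ 0.00059654, -0.00171677, -0.00010988, -0.00052442,  0.00018049,
       -0.00036642]), 'effort': array([-3.02838243e-04, -8.78834510e+01, -3.81857944e+01,  7.06076436e-02,
        5.31936425e-02, -9.62150057e-05]), 'ee_pos': array([ 0.21291933, -0.58721938,  0.21332737]), 'tool_rot': array([ 9.84916312e-01,  1.73030335e-01, -6.33646578e-05, -5.98098594e-04]), 'contact_force': array([-0.09790409,  0.10810004,  0.43176132]), 'moment': array([ 0.04957459,  0.02069791, -0.01956152]), 'finger_force': 0.0, 'gripper_width': 0.09128909319396371}
top 363.2171548259521 257.716031631473 194.26315287159775 [[ 0.00313724 -0.99999233 -0.00234396]
 [-0.98236293 -0.00264369 -0.18696548]
 [ 0.18695785  0.00288918 -0.98236369]] [-0.04954874  0.61404923  0.70380283]
side 430.86210774090443 254.46768887224528 189.56115816383345 [[-0.82621455 -0.56292632 -0.02198808]
 [-0.38327559  0.590287   -0.71039501]
 [ 0.41287933 -0.5785112  -0.70345963]] [0.51530935 0.31178517 0.85880853]
```

View pics/top0.png

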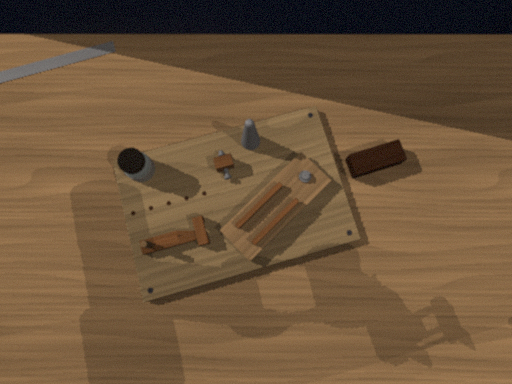

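View pics/side0.png

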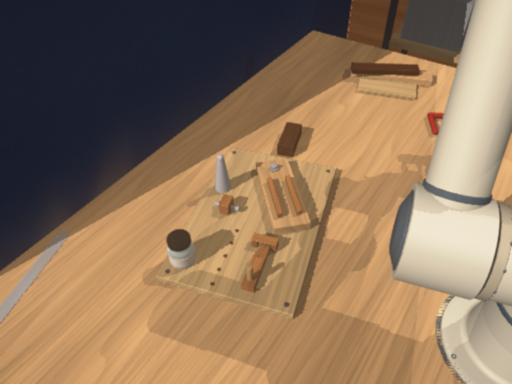

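The top view shows the board (screws at (310,115), (349,233), (150,290)), pivot head (306,176), stop block (224,160), wedge (170,241) with bridge (201,230), and the plate's free end around (240,240). I'll zoom in for accurate pixels.

```bash
cat > h.py <<'E'
import numpy as np,cv2
from bench import read_state, viewer
def ray(d,u,v,z):
    R=np.array(d["R"]);t=np.array(d["t"]);c=-R.T@t
    r=R.T@np.array([(u-d["cx"])/d["fx"],(v-d["cy"])/d["fy"],1]);s=(z-c[2])/r[2];return c+s*r
def proj(d,X):
    p=np.array(d["R"])@X+d["t"];return p[0]/p[2]*d["fx"]+d["cx"],p[1]/p[2]*d["fy"]+d["cy"]
E
python3 - <<'E'
from h import *
d=dict(np.load("top0.npz")); im=cv2.cvtColor(d["frame"],cv2.COLOR_RGB2BGR)
c=cv2.resize(im[100:300,105:365],None,fx=3,fy=3,interpolation=cv2.INTER_CUBIC); 
c=cv2.convertScaleAbs(c,alpha=1.6,beta=10)
cv2.imwrite("pics/c1.png",c)
# dark screws: 
for n,u,v,z in [("s1",310,115,.02),("s2",349,233,.02),("s3",150,290,.02),("pivot",306,176,.057),("stop",224,160,.054)]:
    print(n,ray(d,u,v,z).round(4), d["range_z"][v,u])
E
```

```text
s1 [ 0.8071 -0.1672  0.02  ] 0.83480084
s2 [ 0.5368 -0.2449  0.02  ] 0.7828475
s3 [0.4162 0.1778 0.02  ] 0.76171607
pivot [ 0.654  -0.1499  0.057 ] 0.76947755
stop [0.6896 0.0249 0.054 ] 0.78026956
```

View pics/c1.png

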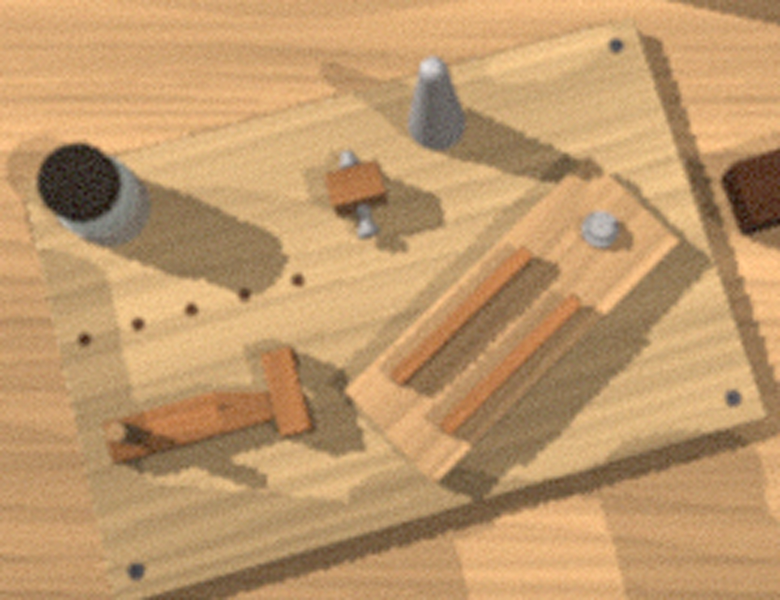

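Run:
```python
from h import *
d=dict(np.load("top0.npz"))
g=cv2.cvtColor(d["frame"],cv2.COLOR_RGB2GRAY).astype(float)
P=lambda a,b:((a+.5)/3-.5+105,(b+.5)/3-.5+100)
S=[ray(d,*P(*p),.02)[:2] for p in[(615.5,45),(733,398),(136,571)]]
B=np.array([[.14,-.22],[-.14,-.22],[-.14,.22]])
S=np.array(S);a=S-S.mean(0);b=B-B.mean(0)
th=np.arctan2((b[:,0]*a[:,1]-b[:,1]*a[:,0]).sum(),(a*b).sum())
R=np.array([[np.cos(th),-np.sin(th)],[np.sin(th),np.cos(th)]]);o=S.mean(0)-R@B.mean(0)
print("board",o,th,"resid",(S-(B@R.T+o)).round(4).tolist())
np.savez("board.npz",R=R,o=o)
tb=lambda X:(R.T@(X[:2]-o)*1000).round(1)
for n,p,z in[("pivot",(601,226),.057),("free -y cnr",(347,390),.044),("free +y cnr",(437,480),.044),("tail +y side",(110,462),.038),("tailtop-",(105,425),.038),("stop",(355,182),.054),("screwtip",(366,228),.032),("bridge",(288,390),.048)]:
    X=ray(d,*P(*p),z);print(n,X.round(4),tb(X))
# depth clouds, both views
for n in("top","side"):
    d=dict(np.load(n+"0.npz"));z=d["range_z"];v,u=np.indices(z.shape)
    pc=np.stack([(u-d["cx"])/d["fx"]*z,(v-d["cy"])/d["fy"]*z,z],-1)
    W=(pc-d["t"])@d["R"]; b=(W[...,:2]-o)@R
    m=(z>0)&(b[...,0]>-.1)&(b[...,0]<0)&(b[...,1]>.105)&(b[...,1]<.235)&(W[...,2]>.045)&(W[...,2]<.1)
    print(n,m.sum(),"peg b",np.median(b[m],0),b[m].min(0),b[m].max(0),W[m][:,2].max())
    mp=(z>0)&(abs(b[...,0])<.2)&(b[...,1]<.08)&(b[...,1]>-.24)&(abs(W[...,2]-.044)<.006)
    rect=None
    mk=cv2.morphologyEx(mp.astype(np.uint8),cv2.MORPH_OPEN,np.ones((3,3)))
    cs=cv2.findContours(mk,0,2)[0];c=max(cs,key=cv2.contourArea)[:,0]
    q=b[c[:,1],c[:,0]].astype(np.float32)*1000;print(cv2.minAreaRect(q),cv2.boxPoints(cv2.minAreaRect(q)).round())
```

```text
board [0.61189001 0.00543222] 0.2819058398005793 resid [[0.0004, 0.0001], [-0.0003, -0.0001], [-0.0, 0.0]]
pivot [ 0.6562 -0.1479  0.057 ] [-1.000e-01 -1.596e+02]
free -y cnr [0.541  0.0305 0.044 ] [-61.1  43.7]
free +y cnr [ 0.4793 -0.0329  0.044 ] [-1.38e+02  1.00e-01]
tail +y side [0.491 0.195 0.038] [-63.4 215.8]
tailtop- [0.5166 0.2002 0.038 ] [-37.4 213.6]
stop [0.6889 0.027  0.054 ] [79.9 -0.7]
screwtip [0.6604 0.0205 0.032 ] [50.8  1. ]
bridge [0.5405 0.0711 0.048 ] [-50.3  82.9]
top 77 peg b [-0.0522349   0.19128738] [-0.0575765   0.18757304] [-0.04477127  0.20042325] 0.08630215364781732
((-41.707244873046875, -82.77040100097656), (89.47392272949219, 245.8030242919922), 28.661270141601562) [[-140.    4.]
 [ -22. -212.]
 [  56. -169.]
 [ -61.   47.]]
side 90 peg b [-0.04873432  0.20008033] [-0.05420547  0.1881479 ] [-0.04180791  0.20425473] 0.08707126964549182
((-39.62957763671875, -81.66966247558594), (90.73091888427734, 248.08248901367188), 28.462871551513672) [[-139.    6.]
 [ -20. -212.]
 [  59. -169.]
 [ -59.   49.]]
```

Consistent: board at (0.612, 0.0054), yaw 0.282; plate swung 0.50 rad; peg at board (-50, 195) mm. Approaching above the push point with shut fingers, tool aligned with the plate.

```bash
python3 -m pendant '[{"fingers":1,"travel":[26,51.7,-5],"rotation":[0,0,24.8]},{"fingers":1,"travel":[26,51.7,-5],"rotation":[0,0,24.8]},{"fingers":1,"travel":[26,51.7,-5],"rotation":[0,0,24.8]},{"fingers":1,"travel":[26,51.7,-5],"rotation":[0,0,24.8]},{"fingers":1,"travel":[26,51.7,-5],"rotation":[0,0,24.8]},{"fingers":1,"travel":[26,51.7,-5],"rotation":[0,0,24.8]},{"fingers":1,"travel":[26,51.7,-5],"rotation":[0,0,24.8]},{"fingers":1,"travel":[26,51.7,-5],"rotation":[0,0,24.8]}]' 50
```

```text
t: 1.1
ee_pos: [0.4374, -0.1407, 0.1707]
tool_rot: [0.925, 0.38, 0.0, 0.0]
contact_force: [1.4, -0.9, 0.4]
gripper_width: 0.0142
finger_force: 0.0
```

```bash
python3 -m pendant '[{"fingers":1,"travel":[0,0,0],"rotation":[0,0,0]},{"fingers":1,"travel":[0,0,0],"rotation":[0,0,0]},{"fingers":1,"travel":[0,0,0],"rotation":[0,0,0]}]' 50
```

```text
t: 1.48
ee_pos: [0.4364, -0.1436, 0.1709]
tool_rot: [0.925, 0.38, -0.0, 0.0]
contact_force: [-1.0, -0.0, -0.6]
gripper_width: 0.0005
finger_force: 0.0
```

```bash
python3 -m pendant '[{"fingers":1,"travel":[1.8,3.6,-3],"rotation":[0,0,0]},{"fingers":1,"travel":[3.6,7.3,-6],"rotation":[0,0,0]},{"fingers":1,"travel":[3.6,7.3,-10],"rotation":[0,0,0]},{"fingers":1,"travel":[3.6,7.3,-12.5],"rotation":[0,0,0]},{"fingers":1,"travel":[3.6,7.3,-14],"rotation":[0,0,0]},{"fingers":1,"travel":[3.6,7.3,-14.4],"rotation":[0,0,0]},{"fingers":1,"travel":[3.6,7.3,-14.4],"rotation":[0,0,0]}]' 50
python3 - <<'E'
from h import *
s=read_state();print(s["ee_pos"],s["contact_force"])
b=np.load("board.npz");R,o=b["R"],b["o"];th=np.arctan2(R[1,0],R[0,0])
p=s["ee_pos"][:2]
for q in[.5,.45,.4,.3,.2,.15,.1,.06,.04,.02,0]:
    x=np.array([-np.sin(q),np.cos(q)]);y=np.array([-np.cos(q),-np.sin(q)])
    t=R@(np.array([0,-.16])+.185*x+(.045+.016)*y)+o
    print(q,((t-p)*100).round(2),"rot",round(np.degrees(q+th)-44.66,1))
for n in["top"]:
    d=viewer.get_image(n); cv2.imwrite("pics/t2.png",cv2.resize(cv2.cvtColor(d["frame"],cv2.COLOR_RGB2BGR)[80:320,100:400],None,fx=2.5,fy=2.5))
E
```

```text
t: 2.35
ee_pos: [0.4729, -0.0703, 0.0271]
tool_rot: [0.925, 0.38, 0.0, 0.0]
contact_force: [-0.8, 0.2, 0.6]
gripper_width: 0.0001
finger_force: 0.0
[ 0.4728753  -0.07030769  0.02710942] [-0.77237976  0.17126006  0.59018989]
0.5 [0.99 1.03] rot 0.1
0.45 [1.45 1.89] rot -2.7
0.4 [1.96 2.72] rot -5.6
0.3 [3.09 4.31] rot -11.3
0.2 [4.37 5.77] rot -17.0
0.15 [5.07 6.45] rot -19.9
0.1 [5.8 7.1] rot -22.8
0.06 [6.4  7.59] rot -25.1
0.04 [6.71 7.83] rot -26.2
0.02 [7.03 8.06] rot -27.4
0 [7.35 8.28] rot -28.5
```

View pics/t2.png

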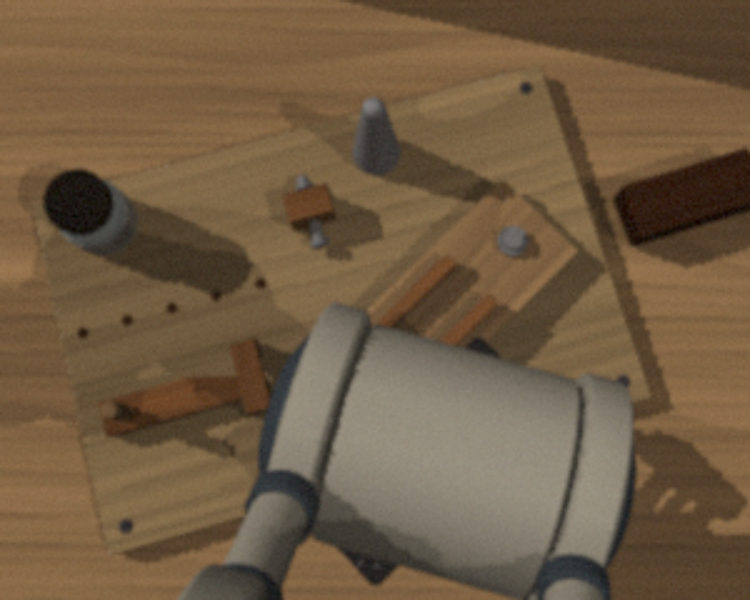

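The gripper hides the push point. The plate (pivot at (512,240)), pipe foot and jar are unmoved. I start the swing.

```bash
python3 -m pendant '[{"fingers":1,"travel":[0.5,0.5,0],"rotation":[0,0,0]},{"fingers":1,"travel":[0.8,0.8,0],"rotation":[0,0,0]},{"fingers":1,"travel":[1,1.03,0],"rotation":[0,0,0]},{"fingers":1,"travel":[1.2,1.45,0],"rotation":[0,0,-1.3]},{"fingers":1,"travel":[1.45,1.89,0],"rotation":[0,0,-2.7]},{"fingers":1,"travel":[1.7,2.3,0],"rotation":[0,0,-4.2]},{"fingers":1,"travel":[1.96,2.72,0],"rotation":[0,0,-5.6]},{"fingers":1,"travel":[2.24,3.13,0],"rotation":[0,0,-7]}]' 50
```

```text
t: 3.4
ee_pos: [0.4953, -0.0379, 0.0268]
tool_rot: [0.947, 0.323, -0.0, -0.0]
contact_force: [-4.2, -1.9, 2.6]
gripper_width: 0.0004
finger_force: 1.9
```

```bash
python3 -m pendant '[{"fingers":1,"travel":[0.42,0.6,0],"rotation":[0,0,-2.5]},{"fingers":1,"travel":[0.85,1.18,0],"rotation":[0,0,-4.3]},{"fingers":1,"travel":[1.16,1.55,0],"rotation":[0,0,-5.7]},{"fingers":1,"travel":[1.48,1.92,0],"rotation":[0,0,-7.1]},{"fingers":1,"travel":[1.8,2.28,0],"rotation":[0,0,-8.5]},{"fingers":1,"travel":[2.13,2.64,0],"rotation":[0,0,-10]},{"fingers":1,"travel":[2.48,2.98,0],"rotation":[0,0,-11.5]},{"fingers":1,"travel":[2.83,3.32,0],"rotation":[0,0,-12.9]}]' 50
```

```text
t: 4.4
ee_pos: [0.5238, -0.0048, 0.0269]
tool_rot: [0.977, 0.214, 0.0, -0.0]
contact_force: [-2.6, -0.8, -0.1]
gripper_width: 0.0003
finger_force: 1.2
```

```bash
python3 -m pendant '[{"fingers":1,"travel":[0.25,0.22,0],"rotation":[0,0,-1]},{"fingers":1,"travel":[0.5,0.44,0],"rotation":[0,0,-2]},{"fingers":1,"travel":[0.73,0.65,0],"rotation":[0,0,-2.9]},{"fingers":1,"travel":[0.88,0.78,0],"rotation":[0,0,-3.5]},{"fingers":1,"travel":[1.03,0.9,0],"rotation":[0,0,-4.1]},{"fingers":1,"travel":[1.15,1,0],"rotation":[0,0,-4.6]},{"fingers":1,"travel":[1.25,1.08,0],"rotation":[0,0,-4.9]},{"fingers":1,"travel":[1.33,1.14,0],"rotation":[0,0,-5.2]}]' 50
python3 - <<'E'
from h import *
s=read_state();print(s["contact_force"],s["ee_pos"],np.load("board.npz")["R"].T@s["contact_force"][:2])
E
```

```text
t: 5.4
ee_pos: [0.5368, 0.0064, 0.0268]
tool_rot: [0.985, 0.17, -0.0, -0.0]
contact_force: [-1.5, -0.8, -0.6]
gripper_width: -0.0
finger_force: 1.0
[-1.45859974 -0.8282633  -0.63592862] [0.53684941 0.00637997 0.02684868] [-1.63143633 -0.38980613]
```

```bash
cat > chk.py <<'E'
import sys
from h import *
s=read_state();R=np.load("board.npz")["R"];f=R.T@s["contact_force"][:2]
b=R.T@(s["ee_pos"][:2]-np.load("board.npz")["o"])*1000
print(round(s["t"],2),"f",f.round(2),s["contact_force"][2].round(2),"b",b.round(2),s["ee_pos"][2].round(4))
sys.exit(abs(f[int(sys.argv[1])])>float(sys.argv[2]))
E
python3 -m pendant '[{"fingers":1,"travel":[0.06,0.05,0],"rotation":[0,0,-0.2]},{"fingers":1,"travel":[0.12,0.1,0],"rotation":[0,0,-0.4]},{"fingers":1,"travel":[0.18,0.14,0],"rotation":[0,0,-0.7]},{"fingers":1,"travel":[0.24,0.18,0],"rotation":[0,0,-0.9]}]' >/dev/null && python3 chk.py 0 5 &&
python3 -m pendant '[{"fingers":1,"travel":[0.04,0.03,0],"rotation":[0,0,-0.15]},{"fingers":1,"travel":[0.08,0.06,0],"rotation":[0,0,-0.3]},{"fingers":1,"travel":[0.08,0.06,0],"rotation":[0,0,-0.3]}]' >/dev/null && python3 chk.py 0 5 &&
python3 -m pendant '[{"fingers":1,"travel":[0.04,0.03,0],"rotation":[0,0,-0.15]},{"fingers":1,"travel":[0.08,0.06,0],"rotation":[0,0,-0.3]},{"fingers":1,"travel":[0.08,0.06,0],"rotation":[0,0,-0.3]}]' >/dev/null && python3 chk.py 0 5 &&
python3 -m pendant '[{"fingers":1,"travel":[0.04,0.03,0],"rotation":[0,0,-0.15]},{"fingers":1,"travel":[0.08,0.06,0],"rotation":[0,0,-0.3]},{"fingers":1,"travel":[0.08,0.06,0],"rotation":[0,0,-0.3]}]' >/dev/null && python3 chk.py 0 5 &&
python3 -m pendant '[{"fingers":1,"travel":[0.04,0.03,0],"rotation":[0,0,-0.15]},{"fingers":1,"travel":[0.08,0.06,0],"rotation":[0,0,-0.3]},{"fingers":1,"travel":[0.08,0.06,0],"rotation":[0,0,-0.3]}]' >/dev/null && python3 chk.py 0 5
```

```text
5.9 f [-2.21  0.93] -0.31 b [-69.02  22.86] 0.0269False
```

```bash
sed -i 's/sys.exit(\(.*\))$/sys.exit(int(\1))/' chk.py
python3 -m pendant '[{"fingers":1,"travel":[0.04,0.03,0],"rotation":[0,0,-0.15]},{"fingers":1,"travel":[0.08,0.06,0],"rotation":[0,0,-0.3]},{"fingers":1,"travel":[0.08,0.06,0],"rotation":[0,0,-0.3]}]' >/dev/null && python3 chk.py 0 5 &&
python3 -m pendant '[{"fingers":1,"travel":[0.04,0.03,0],"rotation":[0,0,-0.15]},{"fingers":1,"travel":[0.08,0.06,0],"rotation":[0,0,-0.3]},{"fingers":1,"travel":[0.08,0.06,0],"rotation":[0,0,-0.3]}]' >/dev/null && python3 chk.py 0 5 &&
python3 -m pendant '[{"fingers":1,"travel":[0.04,0.03,0],"rotation":[0,0,-0.15]},{"fingers":1,"travel":[0.08,0.06,0],"rotation":[0,0,-0.3]},{"fingers":1,"travel":[0.08,0.06,0],"rotation":[0,0,-0.3]}]' >/dev/null && python3 chk.py 0 5 &&
python3 -m pendant '[{"fingers":1,"travel":[0.04,0.03,0],"rotation":[0,0,-0.15]},{"fingers":1,"travel":[0.08,0.06,0],"rotation":[0,0,-0.3]},{"fingers":1,"travel":[0.08,0.06,0],"rotation":[0,0,-0.3]}]' >/dev/null && python3 chk.py 0 5 &&
python3 -m pendant '[{"fingers":1,"travel":[0.04,0.03,0],"rotation":[0,0,-0.15]},{"fingers":1,"travel":[0.08,0.06,0],"rotation":[0,0,-0.3]},{"fingers":1,"travel":[0.08,0.06,0],"rotation":[0,0,-0.3]}]' >/dev/null && python3 chk.py 0 5
```

```text
6.28 f [-1.56  1.15] -1.02 b [-68.02  23.18] 0.0269
6.65 f [-0.92 -0.21] -0.59 b [-67.08  23.52] 0.0269
7.03 f [-0.87  0.73] -0.08 b [-66.18  23.94] 0.0269
7.4 f [-1.69  1.41] -1.02 b [-65.23  24.25] 0.0269
7.78 f [-1.49 -1.08] -0.0 b [-64.3   24.63] 0.0269
```

```bash
python3 -m pendant '[{"fingers":1,"travel":[0.05,0.015,0],"rotation":[0,0,-0.1]},{"fingers":1,"travel":[0.09,0.03,0],"rotation":[0,0,-0.2]},{"fingers":1,"travel":[0.09,0.03,0],"rotation":[0,0,-0.2]}]' >/dev/null && python3 chk.py 0 5 &&
python3 -m pendant '[{"fingers":1,"travel":[0.05,0.015,0],"rotation":[0,0,-0.1]},{"fingers":1,"travel":[0.09,0.03,0],"rotation":[0,0,-0.2]},{"fingers":1,"travel":[0.09,0.03,0],"rotation":[0,0,-0.2]}]' >/dev/null && python3 chk.py 0 5 &&
python3 -m pendant '[{"fingers":1,"travel":[0.05,0.015,0],"rotation":[0,0,-0.1]},{"fingers":1,"travel":[0.09,0.03,0],"rotation":[0,0,-0.2]},{"fingers":1,"travel":[0.09,0.03,0],"rotation":[0,0,-0.2]}]' >/dev/null && python3 chk.py 0 5 &&
python3 -m pendant '[{"fingers":1,"travel":[0.05,0.015,0],"rotation":[0,0,-0.1]},{"fingers":1,"travel":[0.09,0.03,0],"rotation":[0,0,-0.2]},{"fingers":1,"travel":[0.09,0.03,0],"rotation":[0,0,-0.2]}]' >/dev/null && python3 chk.py 0 5 &&
python3 -m pendant '[{"fingers":1,"travel":[0.05,0.015,0],"rotation":[0,0,-0.1]},{"fingers":1,"travel":[0.09,0.03,0],"rotation":[0,0,-0.2]},{"fingers":1,"travel":[0.09,0.03,0],"rotation":[0,0,-0.2]}]' >/dev/null && python3 chk.py 0 5 &&
python3 -m pendant '[{"fingers":1,"travel":[0.05,0.015,0],"rotation":[0,0,0]},{"fingers":1,"travel":[0.09,0.03,0],"rotation":[0,0,0]},{"fingers":1,"travel":[0.09,0.03,0],"rotation":[0,0,0]}]' >/dev/null && python3 chk.py 0 5 &&
python3 -m pendant '[{"fingers":1,"travel":[0.05,0.015,0],"rotation":[0,0,0]},{"fingers":1,"travel":[0.09,0.03,0],"rotation":[0,0,0]},{"fingers":1,"travel":[0.09,0.03,0],"rotation":[0,0,0]}]' >/dev/null && python3 chk.py 0 5 &&
python3 -m pendant '[{"fingers":1,"travel":[0.05,0.015,0],"rotation":[0,0,0]},{"fingers":1,"travel":[0.09,0.03,0],"rotation":[0,0,0]},{"fingers":1,"travel":[0.09,0.03,0],"rotation":[0,0,0]}]' >/dev/null && python3 chk.py 0 5
```

```text
8.15 f [-2.28  1.83] -0.26 b [-63.49  24.73] 0.0268
8.53 f [-2.29  0.94] -0.37 b [-62.4   24.69] 0.0269
8.9 f [-6.98  0.12] 3.73 b [-62.29  24.79] 0.0268
```

```bash
python3 -m pendant '[{"fingers":1,"travel":[0.02,0.005,0.01],"rotation":[0,0,0]},{"fingers":1,"travel":[0.04,0.01,0.02],"rotation":[0,0,0]},{"fingers":1,"travel":[0.04,0.01,0.02],"rotation":[0,0,0]}]' >/dev/null && python3 chk.py 0 9.5 &&
python3 -m pendant '[{"fingers":1,"travel":[0.02,0.005,0.01],"rotation":[0,0,0]},{"fingers":1,"travel":[0.03,0.01,0.02],"rotation":[0,0,0]}]' >/dev/null && python3 chk.py 0 10
```

```text
9.28 f [-8.6  -0.56] 1.73 b [-62.26  24.81] 0.0269
9.53 f [-8.61 -2.87] -1.44 b [-62.22  24.83] 0.0269
```

```bash
python3 -m pendant '[{"fingers":1,"travel":[0.02,0.005,0],"rotation":[0,0,0]},{"fingers":1,"travel":[0.04,0.01,0],"rotation":[0,0,0]},{"fingers":1,"travel":[0.04,0.01,0],"rotation":[0,0,0]}]' >/dev/null && python3 chk.py 0 10.5 &&
python3 -m pendant '[{"fingers":1,"travel":[0.02,0.005,0],"rotation":[0,0,0]},{"fingers":1,"travel":[0.03,0.01,0],"rotation":[0,0,0]}]' >/dev/null && python3 chk.py 0 10.5
```

```text
9.9 f [-11.64  -1.2 ] 2.07 b [-62.17  24.83] 0.0269
```

Slightly more, then hold.

```bash
python3 -m pendant '[{"fingers":1,"travel":[0.01,0.003,0.01],"rotation":[0,0,0]},{"fingers":1,"travel":[0.01,0.003,0.01],"rotation":[0,0,0]},{"fingers":1,"travel":[0.01,0.003,0.01],"rotation":[0,0,0]}]' >/dev/null; python3 chk.py 0 14
python3 -m pendant '[{"fingers":1,"travel":[0,0,0],"rotation":[0,0,0]},{"fingers":1,"travel":[0,0,0],"rotation":[0,0,0]},{"fingers":1,"travel":[0,0,0],"rotation":[0,0,0]}]' >/dev/null; python3 chk.py 0 14
```

```text
10.28 f [-11.15  -1.52] 0.5 b [-62.17  24.87] 0.0269
10.65 f [-11.2   -2.25] 0.9 b [-62.18  24.86] 0.0269
```

```bash
python3 -m pendant '[{"fingers":1,"travel":[0.02,0.005,0],"rotation":[0,0,0]},{"fingers":1,"travel":[0.025,0.007,0],"rotation":[0,0,0]},{"fingers":1,"travel":[0.025,0.007,0],"rotation":[0,0,0]}]' >/dev/null; python3 chk.py 0 14
python3 -m pendant '[{"fingers":1,"travel":[0,0,0],"rotation":[0,0,0]},{"fingers":1,"travel":[0,0,0],"rotation":[0,0,0]},{"fingers":1,"travel":[0,0,0],"rotation":[0,0,0]}]' >/dev/null; python3 chk.py 0 14
python3 -m pendant '[{"fingers":1,"travel":[0,0,0],"rotation":[0,0,0]},{"fingers":1,"travel":[0,0,0],"rotation":[0,0,0]},{"fingers":1,"travel":[0,0,0],"rotation":[0,0,0]}]' >/dev/null; python3 chk.py 0 14
```

```text
11.03 f [-12.77  -3.45] 2.37 b [-62.17  24.91] 0.0269
11.4 f [-12.51  -2.97] 2.03 b [-62.18  24.88] 0.0269
11.78 f [-12.75  -1.73] 2.47 b [-62.15  24.89] 0.0269
```

Held over 0.7 s at about 12.6 N. Backing off, lifting, and moving behind the peg.

```bash
python3 -m pendant '[{"fingers":1,"travel":[-0.2,-0.06,0],"rotation":[0,0,0]},{"fingers":1,"travel":[-0.6,-0.17,0],"rotation":[0,0,0]},{"fingers":1,"travel":[-2,-0.6,0],"rotation":[0,0,0]},{"fingers":1,"travel":[-2.9,-0.83,1],"rotation":[0,0,0]},{"fingers":1,"travel":[-2.9,-0.83,5],"rotation":[0,0,0]},{"fingers":1,"travel":[-2.9,-0.83,10],"rotation":[0,0,0]},{"fingers":1,"travel":[-3.5,4,11],"rotation":[0,0,0]},{"fingers":1,"travel":[-3.8,8.5,11],"rotation":[0,0,0]}]' 
python3 -m pendant '[{"fingers":1,"travel":[-0.4,5,0],"rotation":[0,0,0]},{"fingers":1,"travel":[-0.9,11.25,0],"rotation":[0,0,0]},{"fingers":1,"travel":[-0.9,11.25,0],"rotation":[0,0,0]},{"fingers":1,"travel":[-0.9,11.25,0],"rotation":[0,0,0]},{"fingers":1,"travel":[-0.9,11.25,0],"rotation":[0,0,0]}]'; python3 chk.py 0 5
python3 - <<'E'
from h import *
b=np.load("board.npz");R,o=b["R"],b["o"]
for n in("top","side"):
    d=viewer.get_image(n); cv2.imwrite(f"pics/{n}3.png",cv2.cvtColor(d["frame"],cv2.COLOR_RGB2BGR))
    z=d["range_z"];v,u=np.indices(z.shape)
    W=(np.stack([(u-d["cx"])/d["fx"]*z,(v-d["cy"])/d["fy"]*z,z],-1)-d["t"])@d["R"]; q=(W[...,:2]-o)@R
    m=(z>0)&(abs(q[...,0])<.15)&(abs(q[...,1]-.18)<.05)&(W[...,2]>.05)&(W[...,2]<.09)
    m=m&(q[...,0]<.0)
    if m.any():print(n,m.sum(),np.median(q[m],0),q[m].min(0),q[m].max(0))
E
```

```text
t: 12.78
ee_pos: [0.5094, 0.0982, 0.1394]
tool_rot: [0.99, 0.144, 0.002, 0.0]
contact_force: [0.6, -0.0, 0.6]
gripper_width: 0.0006
finger_force: 0.0
t: 13.4
ee_pos: [0.5004, 0.2087, 0.1376]
tool_rot: [0.99, 0.144, 0.0, 0.0]
contact_force: [-0.2, -1.0, -0.9]
gripper_width: 0.0005
finger_force: 0.0
13.4 f [-0.47 -0.91] -0.91 b [-50.51 226.26] 0.1376
top 1 [-0.05136776  0.18781774] [-0.05136776  0.18781774] [-0.05136776  0.18781774]
side 41 [-0.05176935  0.19988391] [-0.05416092  0.19266606] [-0.04778505  0.20391195]
```

View pics/side3.png

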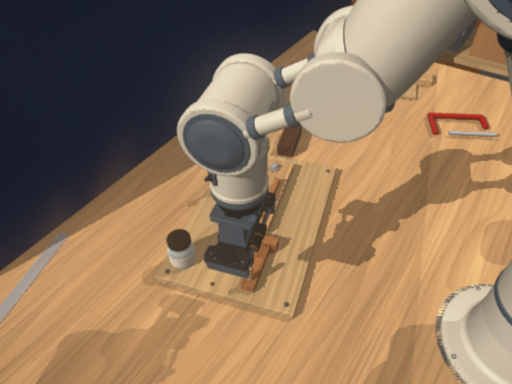

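View pics/top3.png

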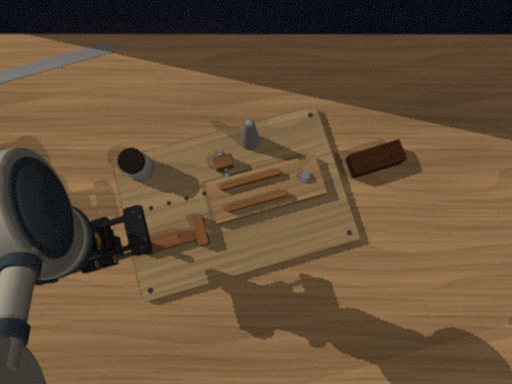

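The plate is home against the screw (top view: the rails at (250,190) run parallel to the board). The fingers are clear behind the peg at about (150,240), with the jar well clear. Descending.

```bash
python3 -m pendant '[{"fingers":1,"travel":[0,0,-3],"rotation":[0,0,0]},{"fingers":1,"travel":[0,0,-6],"rotation":[0,0,0]},{"fingers":1,"travel":[0,0,-7.8],"rotation":[0,0,0]},{"fingers":1,"travel":[0,0,-8.5],"rotation":[0,0,0]},{"fingers":1,"travel":[0,0,-8.5],"rotation":[0,0,0]},{"fingers":1,"travel":[0,0,-8.5],"rotation":[0,0,0]}]' >/dev/null; python3 chk.py 1 5
python3 -m pendant '[{"fingers":1,"travel":[0.05,-0.16,0],"rotation":[0,0,0]},{"fingers":1,"travel":[0.09,-0.32,0],"rotation":[0,0,0]},{"fingers":1,"travel":[0.14,-0.48,0],"rotation":[0,0,0]},{"fingers":1,"travel":[0.18,-0.62,0],"rotation":[0,0,0]},{"fingers":1,"travel":[0.22,-0.77,0],"rotation":[0,0,0]}]' >/dev/null; python3 chk.py 1 7
```

```text
14.25 f [-0.48 -0.28] 1.2 b [-49.72 227.31] 0.0531
14.88 f [-0.27 -0.6 ] -0.06 b [-50.26 219.35] 0.0524
```

```bash
python3 -m pendant '[{"fingers":1,"travel":[0.04,-0.13,0],"rotation":[0,0,0]},{"fingers":1,"travel":[0.08,-0.27,0],"rotation":[0,0,0]},{"fingers":1,"travel":[0.12,-0.4,0],"rotation":[0,0,0]},{"fingers":1,"travel":[0.16,-0.54,0],"rotation":[0,0,0]},{"fingers":1,"travel":[0.19,-0.67,0],"rotation":[0,0,0]}]' >/dev/null; python3 chk.py 1 7 &&
python3 -m pendant '[{"fingers":1,"travel":[0.04,-0.13,0],"rotation":[0,0,0]},{"fingers":1,"travel":[0.08,-0.27,0],"rotation":[0,0,0]},{"fingers":1,"travel":[0.12,-0.4,0],"rotation":[0,0,0]},{"fingers":1,"travel":[0.16,-0.54,0],"rotation":[0,0,0]},{"fingers":1,"travel":[0.19,-0.67,0],"rotation":[0,0,0]}]' >/dev/null; python3 chk.py 1 7 &&
python3 -m pendant '[{"fingers":1,"travel":[0.04,-0.13,0],"rotation":[0,0,0]},{"fingers":1,"travel":[0.08,-0.27,0],"rotation":[0,0,0]},{"fingers":1,"travel":[0.12,-0.4,0],"rotation":[0,0,0]},{"fingers":1,"travel":[0.16,-0.54,0],"rotation":[0,0,0]},{"fingers":1,"travel":[0.19,-0.67,0],"rotation":[0,0,0]}]' >/dev/null; python3 chk.py 1 7
```

```text
15.5 f [0.41 2.26] 0.61 b [-50.29 212.62] 0.0524
16.12 f [1.41 2.75] -0.4 b [-50.29 205.43] 0.0524
16.75 f [0.72 2.23] 0.98 b [-50.32 198.48] 0.0524
```

```bash
python3 -m pendant '[{"fingers":1,"travel":[0.04,-0.13,0],"rotation":[0,0,0]},{"fingers":1,"travel":[0.08,-0.27,0],"rotation":[0,0,0]},{"fingers":1,"travel":[0.12,-0.4,0],"rotation":[0,0,0]},{"fingers":1,"travel":[0.16,-0.54,0],"rotation":[0,0,0]}]' >/dev/null; python3 chk.py 1 5 &&
python3 -m pendant '[{"fingers":1,"travel":[0.035,-0.12,0],"rotation":[0,0,0]}]' >/dev/null; python3 chk.py 1 5 &&
python3 -m pendant '[{"fingers":1,"travel":[0.035,-0.12,0],"rotation":[0,0,0]}]' >/dev/null; python3 chk.py 1 5 &&
python3 -m pendant '[{"fingers":1,"travel":[0.035,-0.12,0],"rotation":[0,0,0]}]' >/dev/null; python3 chk.py 1 5 &&
python3 -m pendant '[{"fingers":1,"travel":[0.035,-0.12,0],"rotation":[0,0,0]}]' >/dev/null; python3 chk.py 1 5 &&
python3 -m pendant '[{"fingers":1,"travel":[0.035,-0.12,0],"rotation":[0,0,0]}]' >/dev/null; python3 chk.py 1 5 &&
python3 -m pendant '[{"fingers":1,"travel":[0.035,-0.12,0],"rotation":[0,0,0]}]' >/dev/null; python3 chk.py 1 5 &&
python3 -m pendant '[{"fingers":1,"travel":[0.035,-0.12,0],"rotation":[0,0,0]}]' >/dev/null; python3 chk.py 1 5 &&
python3 -m pendant '[{"fingers":1,"travel":[0.035,-0.12,0],"rotation":[0,0,0]}]' >/dev/null; python3 chk.py 1 5
```

```text
17.25 f [0.46 2.54] 0.74 b [-50.3  192.85] 0.0524
17.38 f [1.79 2.79] -0.09 b [-50.3  191.59] 0.0524
17.5 f [1.36 1.41] 0.55 b [-50.31 190.36] 0.0524
17.62 f [0.85 2.56] -0.24 b [-50.32 189.12] 0.0524
17.75 f [0.72 3.36] 0.13 b [-50.3  187.87] 0.0524
17.88 f [1.35 3.11] -0.77 b [-50.32 186.62] 0.0524
18.0 f [0.25 3.54] 0.33 b [-50.34 185.37] 0.0524
18.12 f [0.44 3.16] -0.28 b [-50.3 184.1] 0.0524
18.25 f [0.86 2.62] 0.05 b [-50.29 182.84] 0.0524
```

```bash
python3 -m pendant '[{"fingers":1,"travel":[0.035,-0.12,0],"rotation":[0,0,0]}]' >/dev/null && python3 chk.py 1 5 &&
python3 -m pendant '[{"fingers":1,"travel":[0.035,-0.12,0],"rotation":[0,0,0]}]' >/dev/null && python3 chk.py 1 5 &&
python3 -m pendant '[{"fingers":1,"travel":[0.035,-0.12,0],"rotation":[0,0,0]}]' >/dev/null && python3 chk.py 1 5 &&
python3 -m pendant '[{"fingers":1,"travel":[0.035,-0.12,0],"rotation":[0,0,0]}]' >/dev/null && python3 chk.py 1 5 &&
python3 -m pendant '[{"fingers":1,"travel":[0.035,-0.12,0],"rotation":[0,0,0]}]' >/dev/null && python3 chk.py 1 5 &&
python3 -m pendant '[{"fingers":1,"travel":[0.035,-0.12,0],"rotation":[0,0,0]}]' >/dev/null && python3 chk.py 1 5 &&
python3 -m pendant '[{"fingers":1,"travel":[0.035,-0.12,0],"rotation":[0,0,0]}]' >/dev/null && python3 chk.py 1 5 &&
python3 -m pendant '[{"fingers":1,"travel":[0.035,-0.12,0],"rotation":[0,0,0]}]' >/dev/null && python3 chk.py 1 5 &&
python3 -m pendant '[{"fingers":1,"travel":[0.035,-0.12,0],"rotation":[0,0,0]}]' >/dev/null && python3 chk.py 1 5 &&
python3 -m pendant '[{"fingers":1,"travel":[0.035,-0.12,0],"rotation":[0,0,0]}]' >/dev/null && python3 chk.py 1 5 &&
python3 -m pendant '[{"fingers":1,"travel":[0.035,-0.12,0],"rotation":[0,0,0]}]' >/dev/null && python3 chk.py 1 5 &&
python3 -m pendant '[{"fingers":1,"travel":[0.035,-0.12,0],"rotation":[0,0,0]}]' >/dev/null && python3 chk.py 1 5
```

```text
18.38 f [1.57 3.41] -0.26 b [-50.33 181.61] 0.0524
18.5 f [0.39 2.68] -0.12 b [-50.31 180.35] 0.0524
18.62 f [1.22 2.76] -0.61 b [-50.29 179.12] 0.0524
18.75 f [1.65 2.93] 0.23 b [-50.3  177.86] 0.0524
18.88 f [0.48 4.76] -0.14 b [-50.33 176.6 ] 0.0524
19.0 f [0.84 3.31] 0.47 b [-50.33 175.36] 0.0524
19.12 f [0.66 3.92] -1.02 b [-50.32 174.1 ] 0.0524
19.25 f [1.29 2.92] 0.48 b [-50.31 172.87] 0.0524
19.38 f [0.61 2.54] 0.57 b [-50.3 171.6] 0.0524
19.5 f [0.92 3.02] 0.03 b [-50.3  170.38] 0.0524
19.62 f [0.61 2.66] -0.61 b [-50.31 169.12] 0.0524
19.75 f [-0.    2.13] -1.06 b [-50.29 167.87] 0.0524
```

```bash
python3 -m pendant '[{"fingers":1,"travel":[0.035,-0.12,0],"rotation":[0,0,0]}]' >/dev/null && python3 chk.py 1 5 &&
python3 -m pendant '[{"fingers":1,"travel":[0.035,-0.12,0],"rotation":[0,0,0]}]' >/dev/null && python3 chk.py 1 5 &&
python3 -m pendant '[{"fingers":1,"travel":[0.035,-0.12,0],"rotation":[0,0,0]}]' >/dev/null && python3 chk.py 1 5 &&
python3 -m pendant '[{"fingers":1,"travel":[0.035,-0.12,0],"rotation":[0,0,0]}]' >/dev/null && python3 chk.py 1 5 &&
python3 -m pendant '[{"fingers":1,"travel":[0.035,-0.12,0],"rotation":[0,0,0]}]' >/dev/null && python3 chk.py 1 5 &&
python3 -m pendant '[{"fingers":1,"travel":[0.035,-0.12,0],"rotation":[0,0,0]}]' >/dev/null && python3 chk.py 1 5 &&
python3 -m pendant '[{"fingers":1,"travel":[0.035,-0.12,0],"rotation":[0,0,0]}]' >/dev/null && python3 chk.py 1 5 &&
python3 -m pendant '[{"fingers":1,"travel":[0.035,-0.12,0],"rotation":[0,0,0]}]' >/dev/null && python3 chk.py 1 5 &&
python3 -m pendant '[{"fingers":1,"travel":[0.035,-0.12,0],"rotation":[0,0,0]}]' >/dev/null && python3 chk.py 1 5 &&
python3 -m pendant '[{"fingers":1,"travel":[0.035,-0.12,0],"rotation":[0,0,0]}]' >/dev/null && python3 chk.py 1 5 &&
python3 -m pendant '[{"fingers":1,"travel":[0.035,-0.12,0],"rotation":[0,0,0]}]' >/dev/null && python3 chk.py 1 5 &&
python3 -m pendant '[{"fingers":1,"travel":[0.035,-0.12,0],"rotation":[0,0,0]}]' >/dev/null && python3 chk.py 1 5
```

```text
19.88 f [0.04 3.46] 0.51 b [-50.27 166.59] 0.0524
20.0 f [0.87 3.72] -0.75 b [-50.31 165.36] 0.0524
20.12 f [0.83 3.13] -0.06 b [-50.3  164.13] 0.0524
20.25 f [0.38 3.58] -0.2 b [-50.28 162.84] 0.0524
20.38 f [0.2  3.46] -0.05 b [-50.29 161.61] 0.0524
20.5 f [0.24 5.22] 1.3 b [-50.32 160.44] 0.0523
```

```bash
python3 -m pendant '[{"fingers":1,"travel":[0.017,-0.06,0],"rotation":[0,0,0]}]' >/dev/null && python3 chk.py 1 8 &&
python3 -m pendant '[{"fingers":1,"travel":[0.017,-0.06,0],"rotation":[0,0,0]}]' >/dev/null && python3 chk.py 1 8 &&
python3 -m pendant '[{"fingers":1,"travel":[0.017,-0.06,0],"rotation":[0,0,0]}]' >/dev/null && python3 chk.py 1 8 &&
python3 -m pendant '[{"fingers":1,"travel":[0.017,-0.06,0],"rotation":[0,0,0]}]' >/dev/null && python3 chk.py 1 8
```

```text
20.62 f [0.72 6.73] 0.77 b [-50.33 159.97] 0.0524
20.75 f [-0.39  9.05] 0.33 b [-50.35 159.54] 0.0524
```

```bash
python3 -m pendant '[{"fingers":1,"travel":[0.01,-0.04,0],"rotation":[0,0,0]}]' >/dev/null && python3 chk.py 1 10.3 &&
python3 -m pendant '[{"fingers":1,"travel":[0.01,-0.04,0],"rotation":[0,0,0]}]' >/dev/null && python3 chk.py 1 10.3 ; python3 -m pendant '[{"fingers":1,"travel":[0,0,0],"rotation":[0,0,0]},{"fingers":1,"travel":[0,0,0],"rotation":[0,0,0]}]' >/dev/null && python3 chk.py 1 10.3
```

```text
20.88 f [ 0.33 10.7 ] 0.04 b [-50.38 159.28] 0.0524
21.12 f [0.47 8.96] 1.1 b [-50.36 159.3 ] 0.0524
```

```bash
python3 -m pendant '[{"fingers":1,"travel":[0.01,-0.04,0],"rotation":[0,0,0]}]' >/dev/null && python3 chk.py 1 11.3 && python3 -m pendant '[{"fingers":1,"travel":[0,0,0],"rotation":[0,0,0]}]' >/dev/null && python3 chk.py 1 10.5 &&
python3 -m pendant '[{"fingers":1,"travel":[0.008,-0.03,0],"rotation":[0,0,0]}]' >/dev/null && python3 chk.py 1 10.5 ; python3 -m pendant '[{"fingers":1,"travel":[0,0,0],"rotation":[0,0,0]},{"fingers":1,"travel":[0,0,0],"rotation":[0,0,0]}]' >/dev/null; python3 chk.py 1 10.3
```

```text
21.25 f [ 0.77 11.64] 1.13 b [-50.35 159.03] 0.0524
21.5 f [ 1.32 11.45] 0.5 b [-50.38 159.05] 0.0524
```

Peg takes about 11.5 N. Retreating.

```bash
python3 -m pendant '[{"fingers":1,"travel":[-0.04,0.12,0],"rotation":[0,0,0]},{"fingers":1,"travel":[-0.1,0.35,0],"rotation":[0,0,0]},{"fingers":1,"travel":[-0.4,1.3,0],"rotation":[0,0,0]},{"fingers":1,"travel":[-0.8,2.8,0],"rotation":[0,0,0]},{"fingers":1,"travel":[-1.1,3.8,0.5],"rotation":[0,0,0]},{"fingers":1,"travel":[-1.1,3.8,4],"rotation":[0,0,0]},{"fingers":1,"travel":[-1.1,3.8,9],"rotation":[0,0,0]},{"fingers":1,"travel":[-2.5,9,11],"rotation":[0,0,0]}]'
python3 -m pendant '[{"fingers":1,"travel":[-2,5,1],"rotation":[0,0,0]},{"fingers":1,"travel":[-4,8,1],"rotation":[0,0,0]},{"fingers":1,"travel":[-4,8,1],"rotation":[0,0,0]},{"fingers":1,"travel":[-4,8,1],"rotation":[0,0,0]}]'
python3 - <<'E'
from h import *
d=viewer.get_image("top"); cv2.imwrite("pics/t4.png",cv2.convertScaleAbs(cv2.resize(cv2.cvtColor(d["frame"],cv2.COLOR_RGB2BGR)[90:310,100:360],None,fx=2.7,fy=2.7),alpha=1.4))
E
```

```text
t: 22.5
ee_pos: [0.4962, 0.2332, 0.1655]
tool_rot: [0.99, 0.143, 0.002, -0.0]
contact_force: [1.2, 0.1, 0.6]
gripper_width: 0.0003
finger_force: 0.0
t: 23.0
ee_pos: [0.4544, 0.3137, 0.1726]
tool_rot: [0.989, 0.145, 0.0, 0.0]
contact_force: [-0.2, -0.0, 1.1]
gripper_width: 0.0004
finger_force: 0.0
```

View pics/t4.png

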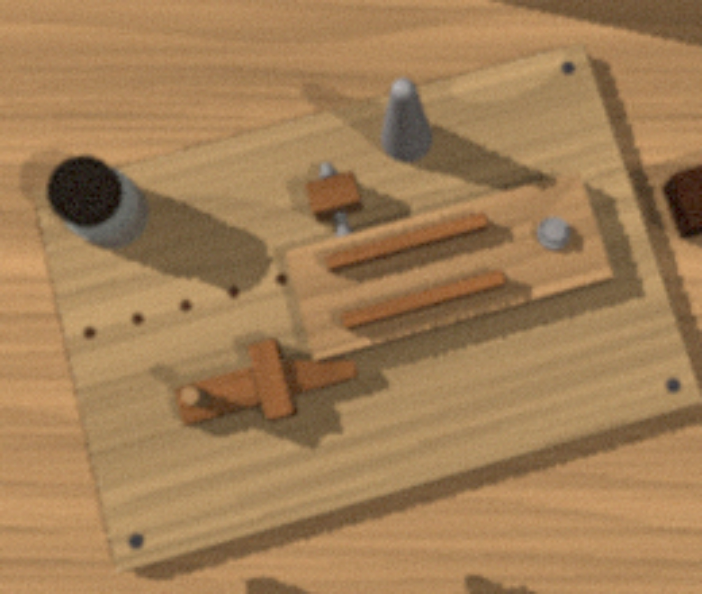

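The plate rests on the screw head at (343,228), and the wedge nose at (352,370) lies behind the plate's free corner at (318,355). The jar, pipe foot and clamp block are in place, and the robot is clear.

```bash
python3 -c "
from bench import order
print(order.sign_off())"
```

```text
the job is handed in; nothing more can be done
None
```

I handed the job in at about 23 s: the plate was pressed on the stop at about 12.6 N for over 0.7 s, the wedge was pushed in until its peg took about 11.5 N, and the robot backed clear; the last picture shows the plate on the screw, the wedge behind it and the bystanders in place, and no verdict came back.

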